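# Hold the tablet case square in the corner of the loading tray

### The job

Pick up the grey tablet case and bring it onto the steel tray, flat, with its blue press-button end away from the left fence. Press it firmly into the corner of the tray's two yellow fences (far and left as the robot sees them), its long side flush on the far fence and its plain end flush on the left fence, and finish still holding it pressed there against both fences, without letting go, so that I can push the button and fill it. Leave the other things on the table where they are.

Things in the scene. Friction and masses are not known exactly. Their poses are not given: they have to be found in the camera images.
- case_center (a point): Centre (half-way up) of the grey plastic tablet case, a closed rigid block 60 mm (its x) by 100 mm (its y) by 42 mm high (its z, up), about 0.18 kg, lying flat and loose on the table. Its -y end bears the blue press button (13 mm disc, rigid, 3 mm proud) and a blue bar on the lid; its +y end is plain.
- case: The tablet case itself: origin at the centre of its underside, 21 mm below the case centre; same axes.
- case_button (a point): Face of the blue press button, 53 mm from the case centre towards the case's -y, 30 mm above its underside.
- tray: Stainless steel tray fixed to the table: a plate 200 mm (x) by 180 mm (y), 3 mm thick, with fences on its far (+x) and left (+y) edges, open on the other two. Turned up to 0.4 rad. Origin at the centre of its underside, z up.
- tray_corner (a point): Inner corner of the tray, where the two fences meet, at the height of the tray's floor (3 mm above the table). x points to and beyond the far fence, y to and beyond the left fence, z up. With the case home, its centre lies at x -30, y -50, z +21 mm from this point and its axes are parallel to these.
- fence_far: The far fence: a fixed rigid yellow-painted steel bar along the tray's far edge, 180 mm long (its y), 8 mm thick, 12 mm high above the tray floor (so the case stands 30 mm above it). Origin at the centre of its underside.
- fence_left: The left fence: a fixed rigid yellow-painted steel bar along the tray's left edge, 192 mm long (its x), 8 mm thick, 12 mm high above the tray floor. Origin at the centre of its underside.
- tumbler: Bystander: glass tumbler, 72 mm across, 105 mm high. Origin at the centre of its underside.
- bulb_holder: Bystander: white ceramic holder with a red ear bulb, 76 mm across, 122 mm high. Origin at the centre of its underside.
- pill_bottle: Bystander: amber tablet bottle, 48 mm across, 85 mm high. Origin at the centre of its underside.
- mirror: Bystander: wooden hand mirror lying flat, 235 mm long (its x), 110 mm wide, 14 mm thick. Origin on its underside, 60 mm from the centre of the round glass.
- spectacle_case: Bystander: blue spectacle case, 160 mm (x) by 60 mm (y) by 36 mm high. Origin at the centre of its underside.

How it is judged (in metres and radians):
On the way:
1. the tablet case is lifted clear of the table (height (world z) of case_center above 0.045 m), for 0.1 s.
At the end, for the whole second after the job is handed in: Case flat on the tray (5 mm, 0.07 rad), button end away from the left fence, parallel to the fences within 0.05 rad and within 4 mm of home; at rest, held by the robot (over 1.5 N) and pressing on each fence with over 1.5 N through the last second (contact force between case and fence_far above 1.5 N and contact force between case and fence_left above 1.5 N and contact force between any of the fingers, the arm and case above 1.5 N and x of case_center in the frame of tray_corner between -0.035 and -0.026 m and y of case_center in the frame of tray_corner between -0.055 and -0.046 m and z of case_center in the frame of tray_corner between 0.017 and 0.026 m and angle between the y axis of case and the y axis of tray_corner, either way round below 0.05 rad and y of case_button in the frame of tray_corner below -0.08 m and angle between case_center's own z axis and vertical below 0.07 rad and linear speed of case below 0.01 m/s); the arm keeps its last pose, push and grip.
It fails at once if the glass tumbler is pushed more than 20 mm from its place (distance of tumbler from where it was at the start of the episode above 0.02 m).
It fails at once if the ear-bulb holder is pushed more than 20 mm from its place (distance of bulb_holder from where it was at the start of the episode above 0.02 m).
It fails at once if the tablet bottle is pushed more than 20 mm from its place (distance of pill_bottle from where it was at the start of the episode above 0.02 m).
It fails at once if the hand mirror is pushed more than 20 mm from its place (distance of mirror from where it was at the start of the episode above 0.02 m).
It fails at once if the spectacle case is pushed more than 20 mm from its place (distance of spectacle_case from where it was at the start of the episode above 0.02 m).
It also fails if it takes over 48 s, if anything falls off the work surface, if the arm or the gripper's body presses on something with over 40 N, if the wrist force passes 120 N, or if a joint passes its speed limit or range.

### The arm

A 6-joint arm with a two-finger parallel gripper is mounted at the origin on the work surface. World frame = base frame: x ahead of the robot, y to its left, z up, the work surface at z = 0. Lengths are in mm, angles in rad, forces in N, time in s.
With the tool pointing down it reaches from about 325 to 775 mm from the base axis. Payload 9.3 kg.
Tool frame: the origin (TCP) lies on the centre line of the jaws, within the pads' length; the fingertips stand 8 mm ahead of it and the grasp point (between the pads) lies 11 mm behind it; z points along the fingers, y is the direction in which the jaws open and shut (so a half turn about z gives the same grasp; the last joint's range is limited). The gripper opens to 85 mm and grips with 20 to 120 N. Pads are 22 mm wide; open, the fingers measure 114 mm over their backs; the gripper's body (76 mm by 85 mm) begins 54 mm behind the grasp point. The pads swing forward as they close: fully open they stand 13 mm farther back than shut.
Start: joints at [-1.367, 0.259, 0.021, 1.334, 0, 1.418], TCP at [192.096, -515.36, 239.279] pointing down, gripper open.
Joint ranges: [-3.04, 3.04], [-0.91, 1.82], [-1.04, 1.36], [-1.92, 1.95], [-1.52, 1.45], [-3.14, 3.14]. Speed limits (rad/s): [2.22, 2.22, 2.79, 3.14, 3.14, 3.14].

### API

Orientations are given as a rotation vector (axis times angle).
In Python, from plant import bot gives the robot as it stands.
- The arm moves only by the shell command python3 -m creep 'ROWS' [OPENING]. ROWS is a JSON object of lists of equal length, an entry for each row: "dp": the shift along the tool's x, y, z in cm, a list of three; "delta_rot": the turn, a rotation vector about the tool's x, y, z in degrees, a list of three. In form: {"dp": [[x, y, z], ...], "delta_rot": [[rx, ry, rz], ...]}. A call has exactly 8 rows; each row shifts and turns the pose as measured when the row begins, along the tool's axes as they then stand; what a row does not reach is not made up. A row lasts 1/10 s, in which the tool goes at most 50 mm and 8.59 degrees, less where a joint would pass 70% of its speed; a pose out of reach is approached as far as the arm can. A call with a gripper value outside its range is refused whole. OPENING is the opening, from 0 (shut) to 1 (fully open), set as the call begins (- or left out, the last holds). The fingers move at their own pace and stop on an object; the grip force is fixed at half the most. Time passes only in rows, so rows that do not move let the fingers close, or fill a call up. It gives the time, the measured TCP pose, the force and the opening at its end, in the units of the state.
- bot.state(): the state, without advancing time (a new reading comes with each control period).
- bot.capture(name): name is "side" or "top"; returns a dict with "pixels" (480x640x3 uint8, red, green, blue), "fx", "fy", "cx", "cy" (pixels), "T" (4x4, takes a point from camera to world coordinates). Camera axes: x right, y down, z forward; pixel columns grow to the right and rows downward; lengths in mm; the calibration is good to about 2 mm. A picture is of the moment at which its call begins. There is no depth.
- bot.sign_off(): hands the job in, once; it reports no verdict.
The state is a dict: "clock": time; "joint_positions": joint angles; "dq": joint speeds; "joint_torque": joint torques, N m; "ee_pos": TCP position; "tcp_rot": TCP orientation; "force": force on the tool from outside, world axes, zero at the start; "wrist_torque": the same for the moment, N m; "finger_gap": finger opening in mm.
Only numpy, scipy, OpenCV 4.12 (cv2) and the standard library are available. Lean on these libraries where they do the work, as an engineer would, in place of code of your own. Each camera call takes 0.05 s, during which the arm holds its last target. There are 200 camera calls.

## Working session

There is one attempt and no reset: what is moved stays moved. The work goes in short steps, Python scripts to look and compute and a shell command to move; the robot and the scene stay as the last step left them, time stands still between calls to the robot, and variables do not carry over. Pictures are saved under pics/ and viewed, about 8 in all and at most 12, crops included, and the job is handed in when it is done.

```bash
mkdir -p pics; ls; python3 - <<'E'
from plant import bot
import cv2,numpy as np,pickle
d={}
for n in("top","side"):
    c=bot.capture(n);d[n]=c
    cv2.imwrite(f"pics/{n}0.png",c["pixels"][...,::-1]);print(n,c["fx"],c["cx"],c["cy"],np.round(c["T"],3).tolist())
pickle.dump(d,open("cap0.pkl","wb"))
s=bot.state();print({k:np.round(v,3).tolist() for k,v in s.items()})
E
```

```text
pics
top 459.2606925445199 328.9635435375907 236.01695452484068 [[0.003, -0.992, 0.124, 432.677], [-1.0, -0.001, 0.013, -10.217], [-0.012, -0.125, -0.992, 1257.363], [0.0, 0.0, 0.0, 1.0]]
side 537.940771164381 323.66001555785783 244.51804712297496 [[-0.764, -0.5, 0.407, 68.108], [-0.645, 0.582, -0.495, 616.129], [0.011, -0.641, -0.768, 1010.076], [0.0, 0.0, 0.0, 1.0]]
{'clock': 0.1, 'joint_positions': [-1.367, 0.259, 0.021, 1.334, 0.0, 1.418], 'dq': [0.0, -0.001, 0.002, -0.0, -0.0, 0.0], 'joint_torque': [0.005, -55.669, 34.507, 0.012, -0.0, 0.0], 'ee_pos': [192.061, -515.134, 238.742], 'tcp_rot': [-3.091, -0.557, 0.0], 'force': [0.64, 0.96, -0.225], 'wrist_torque': [0.003, -0.012, 0.025], 'finger_gap': 85.331}
```

View pics/top0.png

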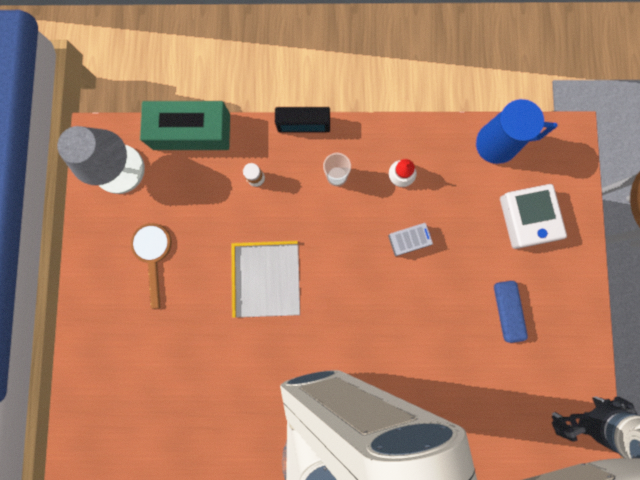

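View pics/side0.png

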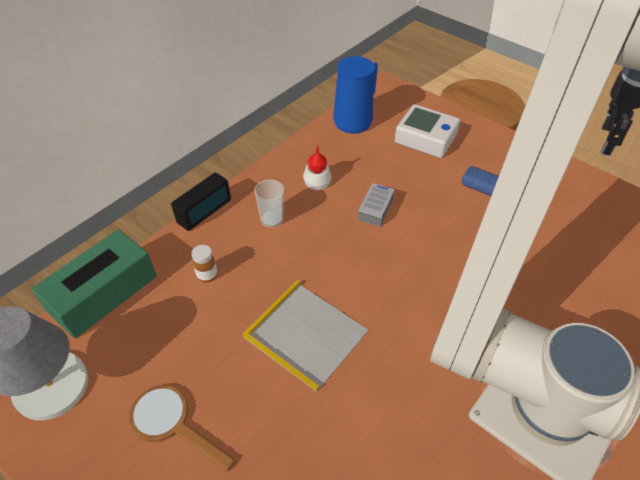

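The top view shows the case at about (411,240) with its blue end to the right (-y), and the tray corner near (233,243). The side view shows both clearly as well. Next I'll measure them.

```bash
cat > h.py <<'E'
import numpy as np,cv2
def ray(c,uv,z):
    uv=np.atleast_2d(np.asarray(uv,float));T=c["T"]
    d=np.c_[(uv[:,0]-c["cx"])/c["fx"],(uv[:,1]-c["cy"])/c["fy"],np.ones(len(uv))]@T[:3,:3].T
    return T[:3,3]+d*((z-T[2,3])/d[:,2])[:,None]
def proj(c,P):
    p=(np.atleast_2d(P)-c["T"][:3,3])@c["T"][:3,:3]
    return np.c_[p[:,0]/p[:,2]*c["fx"]+c["cx"],p[:,1]/p[:,2]*c["fy"]+c["cy"]]
E
python3 - <<'E'
import pickle;from h import *
d=pickle.load(open("cap0.pkl","rb"))
a=[]
for n,(x,y,w,h) in {"top":(385,215,54,45),"side":(350,175,54,55)}.items():
    a.append(cv2.resize(d[n]["pixels"][y:y+45,x:x+54],None,fx=7,fy=7,interpolation=cv2.INTER_CUBIC))
cv2.imwrite("pics/crop.png",np.hstack(a)[...,::-1])
for n,c in d.items():
    hsv=cv2.cvtColor(np.ascontiguousarray(c["pixels"]),cv2.COLOR_RGB2HSV)
    y=cv2.inRange(hsv,(18,120,90),(35,255,255))
    k,l,s,_=cv2.connectedComponentsWithStats(y);i=[j for j in range(1,k) if s[j,4]>60];print(n,s[i].tolist())
    v,u=np.nonzero(np.isin(l,i))
    P=ray(c,np.c_[u,v],15)[:,:2]
    # split into bars: RANSAC-like via two lines
    th=0.
    from scipy.optimize import least_squares
    # model: corner (a,b) of centre lines, angle th ; residual = min dist to either centre line
    def f(p):
        q=P-p[:2];ct,st=np.cos(p[2]),np.sin(p[2]);X=q@[ct,st];Y=q@[-st,ct]
        return np.where(abs(X)<abs(Y),X,Y)
    best=min((least_squares(f,[*(P.max(0)),t],loss="soft_l1",f_scale=2) for t in np.linspace(-.4,.4,9)),key=lambda r:r.cost)
    p=best.x;ct,st=np.cos(p[2]),np.sin(p[2]);print("centreline corner",p,np.sqrt(np.mean(best.fun**2)), "inner", p[:2]-4*np.array([ct-st,st+ct]))
    q=P-p[:2];X=q@[ct,st];Y=q@[-st,ct];print("ext",X.min(),X.max(),Y.min(),Y.max())
E
```

```text
top [[231, 241, 67, 77, 470]]
centreline corner [565.22644294 268.12267203   1.61204545] 2.674858447207363 inner [569.38799016 264.29102425]
ext -175.63623642032758 4.950939416554625 -4.795781069577628 195.33827050700393
side [[242, 280, 77, 111, 979]]
centreline corner [562.09565026 272.4243888    1.61037458] 3.7823604977756613 inner [566.25078947 268.58579295]
ext -178.38018974585276 6.784000739439441 -6.350784190604399 197.065113315055
```

View pics/crop.png

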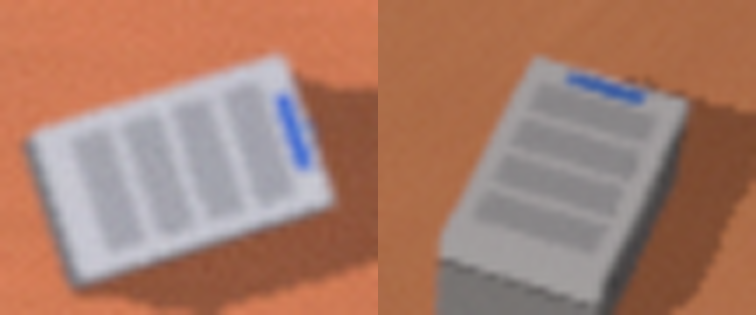

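```bash
cat >> h.py <<'E'
from scipy.spatial.transform import Rotation as R
def plan(p,yaw,s):
    """remaining shift (cm) and turn (deg) in tool axes to reach TCP p, tool down, tool y along yaw direction (mod pi)"""
    R0=R.from_rotvec(s["tcp_rot"]);best=None
    for k in(0,np.pi):
        y=np.array([np.cos(yaw+k),np.sin(yaw+k),0]);z=np.array([0,0,-1.])
        G=R.from_matrix(np.c_[np.cross(y,z),y,z]);dr=(R0.inv()*G).as_rotvec(degrees=True)
        if best is None or np.linalg.norm(dr)<np.linalg.norm(best):best=dr
    return np.round((R0.inv().apply(np.array(p)-s["ee_pos"]))/10,2),np.round(best,2)
E
python3 - <<'E'
import pickle;from h import *
from plant import bot
d=pickle.load(open("cap0.pkl","rb"))
K={"top":(np.array([[28,138],[283,55],[335,205],[75,285]]),(385,215)),
   "side":(np.array([[440,247],[533,57],[688,100],[602,303]])-[378,0],(350,175))}
for n,(q,o) in K.items():
    P=ray(d[n],(q+.5)/7-.5+o,42)[:,:2];c=P.mean(0)
    # order: plain-far, button-far, button-near, plain-near
    y=(P[0]+P[3]-P[1]-P[2])/2;x=(P[0]+P[1]-P[2]-P[3])/2
    print(n,P.round(1).tolist(),"c",c.round(1),"len",np.linalg.norm(y),np.linalg.norm(x),"yaw y",np.arctan2(-y[0],y[1]),"yaw x",np.arctan2(x[1],x[0]))
s=bot.state();print(R.from_rotvec(s["tcp_rot"]).as_matrix().round(3).tolist())
E
```

```text
top [[590.0, -153.6], [622.1, -251.1], [564.5, -269.5], [534.0, -170.6]] c [ 577.6 -211.2] len 103.08423204218062 59.47655097856475 yaw y 0.3085905680482394 yaw x 0.30159693184052777
side [[588.0, -149.5], [621.4, -248.8], [564.5, -267.8], [528.5, -165.2]] c [ 575.6 -207.8] len 106.72655714426391 60.711740021975956 yaw y 0.3310539439446835 yaw x 0.2898209192182787
[[0.937, 0.349, -0.0], [0.349, -0.937, 0.001], [0.0, -0.001, -1.0]]
```

```bash
python3 -m creep '{"dp":[[4.5,-1.5,0.3],[4.5,-1.5,0.3],[4.5,-1.5,0.3],[4.5,-1.5,0.3],[4.5,-1.5,0.3],[4.5,-1.5,0.3],[4.5,-1.5,0.3],[4.5,-1.5,0.3]],"delta_rot":[[0,0,0],[0,0,0],[0,0,0],[0,0,0],[0,0,0],[0,0,0],[0,0,0],[0,0,0]]}' 1
python3 -m creep '{"dp":[[0,0,0],[0,0,0],[0,0,0],[0,0,0],[0,0,0],[0,0,0],[0,0,0],[0,0,0]],"delta_rot":[[0,0,-8.5],[0,0,-8.5],[0,0,-8.5],[0,0,-8.5],[0,0,-8.5],[0,0,-8.5],[0,0,-8.5],[0,0,-8.5]]}'
python3 -c "
from h import *;from plant import bot
print(plan([578,-211.5,100],.305,bot.state()))"
```

```text
clock: 0.9
ee_pos: [493.5, -273.0, 211.1]
tcp_rot: [-3.091, -0.538, 0.004]
force: [1.0, -0.8, -0.1]
finger_gap: 85.8
clock: 1.7
ee_pos: [497.9, -265.2, 206.5]
tcp_rot: [-2.236, -2.189, -0.0]
force: [0.7, 0.2, 0.5]
finger_gap: 85.7
(array([ 5.44,  7.99, 10.62]), array([ -0.43,  -0.61, -18.69]))
```

```bash
python3 -m creep '{"dp":[[0,0,0],[0,0,0],[0,0,0],[0.5,1.8,2.0],[0.5,1.8,2.0],[0.5,1.8,2.0],[0.5,1.8,2.0],[0.5,1.8,2.0]],"delta_rot":[[0,0,-6.2],[0,0,-6.2],[0,0,-6.2],[0,0,0],[0,0,0],[0,0,0],[0,0,0],[0,0,0]]}'
python3 - <<'E'
from h import *;from plant import bot
c=bot.capture("top");s=bot.state()
print(plan([578,-211.5,22],.305,s),s["ee_pos"])
cv2.imwrite("pics/c1.png",cv2.resize(c["pixels"][180:300,330:490],None,fx=5,fy=5,interpolation=cv2.INTER_CUBIC)[...,::-1])
E
```

```text
clock: 2.5
ee_pos: [575.7, -212.0, 103.4]
tcp_rot: [-1.832, -2.537, -0.003]
force: [-1.0, -0.4, 0.6]
finger_gap: 85.5
(array([-0.32,  0.18,  7.77]), array([-0.43, -0.83,  0.91])) [ 576.24048969 -209.94775979   99.72234216]
```

View pics/c1.png

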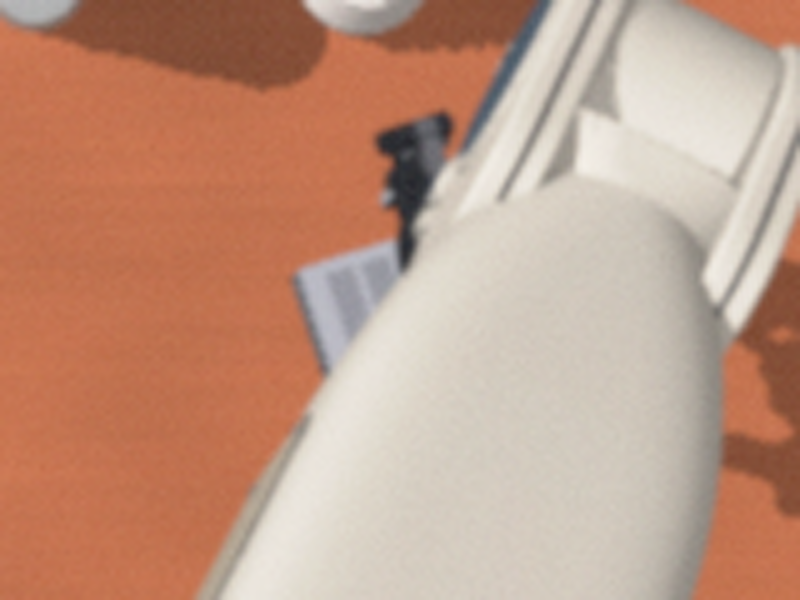

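The arm hides half the case, but the far finger is beyond its far side, as it should be. I'll descend and check z before closing.

```bash
python3 -m creep '{"dp":[[-0.1,0.05,1.1],[-0.1,0.05,1.1],[-0.1,0.05,1.1],[-0.1,0.05,1.1],[0,0,1.1],[0,0,1.0],[0,0,0.6],[0,0,0]],"delta_rot":[[0,0,0.9],[0,-0.4,0],[0,-0.4,0],[-0.2,0,0],[-0.2,0,0],[0,0,0],[0,0,0],[0,0,0]]}'
python3 - <<'E'
from h import *;from plant import bot
s=bot.state();print(plan([578,-211.5,22],.305,s),s["ee_pos"])
E
```

```text
clock: 3.35
ee_pos: [576.9, -213.8, 22.2]
tcp_rot: [-1.861, -2.526, 0.001]
force: [0.1, 0.6, -0.4]
finger_gap: 85.7
(array([0.19, 0.18, 0.02]), array([-0.17, -0.15, -0.23])) [ 576.87866347 -213.83132003   22.1848422 ]
```

```bash
python3 -m creep '{"dp":[[0.1,0.1,0],[0,0,0],[0,0,0],[0,0,0],[0,0,0],[0,0,0],[0,0,0],[0,0,0]],"delta_rot":[[0,0,0],[0,0,0],[0,0,0],[0,0,0],[0,0,0],[0,0,0],[0,0,0],[0,0,0]]}' 0
python3 -m creep '{"dp":[[0,0,0],[0,0,-0.8],[0,0,-0.8],[0,0,-0.8],[0,0,-0.8],[0,0,-0.8],[0,0,-0.8],[0,0,0]],"delta_rot":[[0,0,0],[0,0,0],[0,0,0],[0,0,0],[0,0,0],[0,0,0],[0,0,0],[0,0,0]]}'
python3 - <<'E'
from h import *;from plant import bot
c=bot.capture("side");s=bot.state()
th=.041;u=np.array([np.cos(th),np.sin(th)]);v=np.array([-u[1],u[0]])
for C in([561.4,264],[560,266]): print(plan([*(np.array(C)-50*u-65*v),80],th,s),s["ee_pos"],s["finger_gap"])
cv2.imwrite("pics/c2.png",cv2.resize(c["pixels"][130:270,280:460],None,fx=4,fy=4,interpolation=cv2.INTER_CUBIC)[...,::-1])
E
```

```text
clock: 4.15
ee_pos: [578.4, -212.7, 23.8]
tcp_rot: [-1.862, -2.528, 0.001]
force: [0.2, -0.9, -1.6]
finger_gap: 59.1
clock: 4.95
ee_pos: [578.9, -213.0, 77.3]
tcp_rot: [1.863, 2.529, -0.0]
force: [0.1, -0.1, -1.1]
finger_gap: 58.9
(array([41.06,  5.99, -0.32]), array([-3.000e-02, -1.000e-02,  1.491e+01])) [ 578.72222761 -212.85058057   76.67981849] 58.99057887779456
(array([41.29,  5.91, -0.32]), array([-3.000e-02, -1.000e-02,  1.491e+01])) [ 578.72222761 -212.85058057   76.67981849] 58.99057887779456
```

View pics/c2.png

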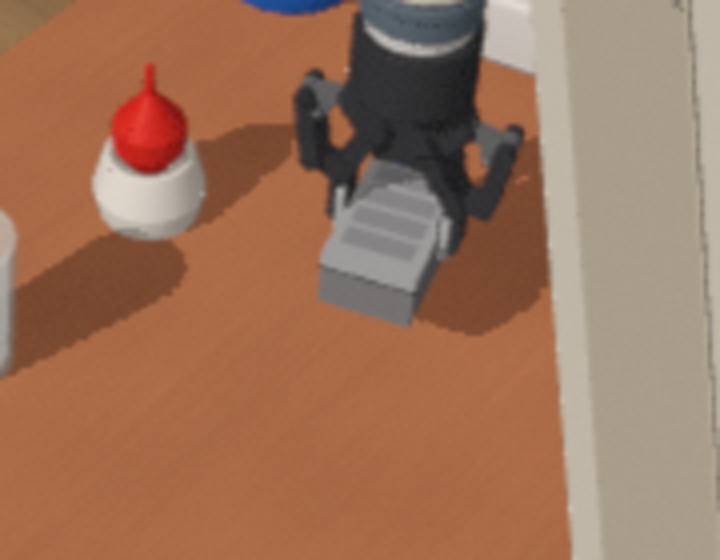

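The side view shows the case held level between the pads with its plain end free, and the bystanders are untouched. Now I'll carry it over to the tray.

```bash
python3 -m creep '{"dp":[[3,0.4,0],[4.3,0.6,0],[4.3,0.6,0],[4.3,0.6,0],[4.3,0.6,0],[4.3,0.6,0],[4.3,0.6,0],[3,0.4,0]],"delta_rot":[[0,0,0],[0,0,0],[0,0,0],[0,0,0],[0,0,0],[0,0,0],[0,0,0],[0,0,0]]}'
python3 -m creep '{"dp":[[0,0,0],[0,0,0],[0,0,0],[0,0,0],[0,0,0],[0,0,0],[0,0,0],[0,0,0]],"delta_rot":[[0,0,3],[0,0,3],[0,0,3],[0,0,3],[0,0,3],[0,0,0],[0,0,0],[0,0,0]]}'
python3 - <<'E'
from h import *;from plant import bot
s=bot.state()
th=.041;u=np.array([np.cos(th),np.sin(th)]);v=np.array([-u[1],u[0]])
print(plan([*(np.array([561,265])-48*u-65*v),50],th,s),s["ee_pos"],s["finger_gap"],s["force"])
E
```

```text
clock: 5.8
ee_pos: [524.7, 110.2, 73.5]
tcp_rot: [-1.873, -2.52, 0.003]
force: [1.4, 0.0, -0.4]
finger_gap: 58.9
clock: 6.6
ee_pos: [521.1, 116.1, 71.1]
tcp_rot: [-2.182, -2.253, 0.008]
force: [0.5, 0.1, -0.3]
finger_gap: 59.0
(array([ 8.21, -0.26,  2.11]), array([-0.43, -0.02, -0.52])) [521.11004952 116.0831113   71.0590492 ] 59.03415812248676 [ 0.48902777  0.07417042 -0.3340902 ]
```

```bash
python3 -m creep '{"dp":[[1.5,-0.04,0.3],[2,-0.04,0.4],[2,-0.04,0.4],[2,-0.04,0.4],[0.6,-0.04,0.4],[0,0,0.4],[0,0,0.4],[0,0,0]],"delta_rot":[[0,0,-0.5],[-0.2,0,0],[-0.2,0,0],[0,0,0],[0,0,0],[0,0,0],[0,0,0],[0,0,0]]}'
python3 - <<'E'
from h import *;from plant import bot
s=bot.state()
th=.041;u=np.array([np.cos(th),np.sin(th)]);v=np.array([-u[1],u[0]])
print(plan([*(np.array([561,265])-48*u-65*v),40],th,s),s["ee_pos"],s["finger_gap"],s["force"])
for n,(x,y,k) in {"side":(210,220,4),"top":(200,190,5)}.items():
    c=bot.capture(n);cv2.imwrite(f"pics/d_{n}.png",cv2.resize(c["pixels"][y:y+150,x:x+200],None,fx=4,fy=4,interpolation=cv2.INTER_CUBIC)[...,::-1])
E
```

```text
clock: 7.4
ee_pos: [515.0, 202.0, 41.7]
tcp_rot: [-2.169, -2.272, -0.0]
force: [-0.6, -0.0, -1.4]
finger_gap: 59.1
(array([-0.39,  0.06,  0.17]), array([-0.04, -0.04,  0.3 ])) [514.96986114 201.96134187  41.68723033] 59.098656141882955 [-0.55054502 -0.00423745 -1.39564954]
```

View pics/d_side.png

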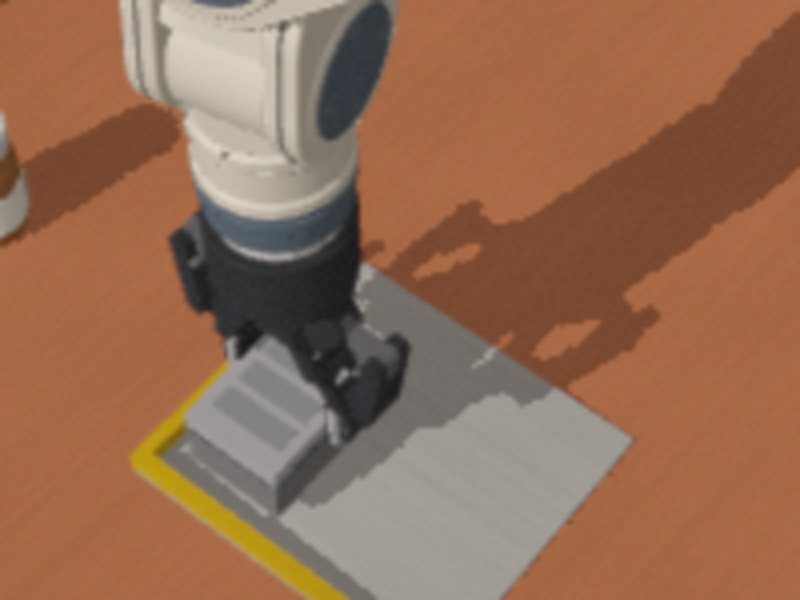

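View pics/d_top.png

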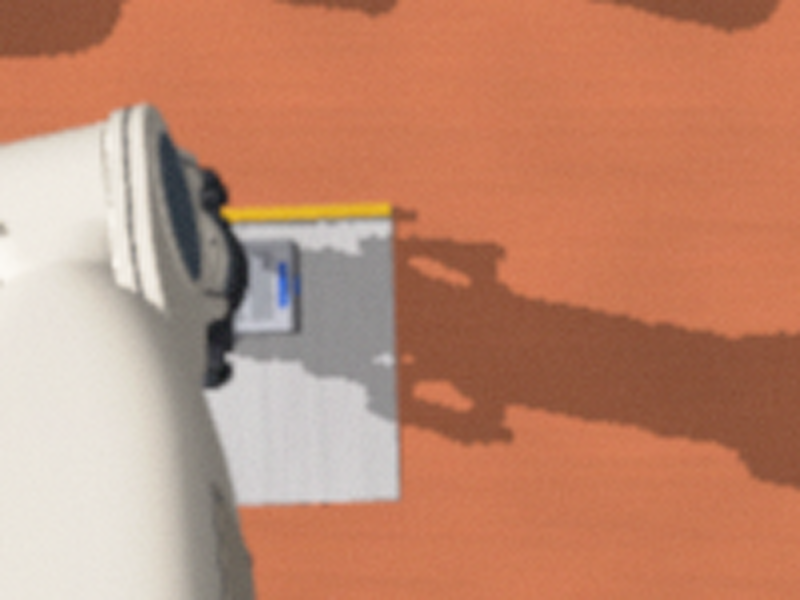

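The case is inside both fences, button end away from the left fence, parallel, and still above the floor. I'll lower it gently.

```bash
python3 -m creep '{"dp":[[0,0,0.2],[0,0,0.2],[0,0,0.2],[0,0,0.2],[0,0,0.2],[0,0,0.1],[0,0,0.1],[0,0,0]],"delta_rot":[[0,0,0.3],[0,0,0],[0,0,0],[0,0,0],[0,0,0],[0,0,0],[0,0,0],[0,0,0]]}'
python3 -m creep '{"dp":[[0,0,0.1],[0,0,0.1],[0,0,0.1],[0,0,0],[0,0,0],[0,0,0],[0,0,0],[0,0,0]],"delta_rot":[[0,0,0],[0,0,0],[0,0,0],[0,0,0],[0,0,0],[0,0,0],[0,0,0],[0,0,0]]}'
```

```text
clock: 8.3
ee_pos: [516.1, 200.5, 29.8]
tcp_rot: [2.179, 2.263, 0.002]
force: [0.3, 0.4, -1.3]
finger_gap: 59.2
clock: 9.1
ee_pos: [516.2, 200.6, 26.7]
tcp_rot: [2.179, 2.263, 0.003]
force: [-1.5, 0.2, -1.4]
finger_gap: 58.8
```

```bash
python3 -m creep '{"dp":[[0,0,0.1],[0,0,0.1],[0,0,0],[0,0,0],[0,0,0],[0,0,0],[0,0,0],[0,0,0]],"delta_rot":[[0,0,0],[0,0,0],[0,0,0],[0,0,0],[0,0,0],[0,0,0],[0,0,0],[0,0,0]]}'
python3 -m creep '{"dp":[[0,0,0.1],[0,0,0.1],[0,0,0.1],[0,0,0.1],[0,0,0.1],[0,0,0.1],[0,0,0.1],[0,0,0.1]],"delta_rot":[[0,0,0],[0,0,0],[0,0,0],[0,0,0],[0,0,0],[0,0,0],[0,0,0],[0,0,0]]}'
```

```text
clock: 9.9
ee_pos: [516.4, 200.6, 26.0]
tcp_rot: [2.178, 2.262, 0.004]
force: [-0.8, -0.5, 0.5]
finger_gap: 58.9
clock: 10.7
ee_pos: [516.3, 200.6, 26.1]
tcp_rot: [2.176, 2.26, 0.011]
force: [-4.5, -0.7, 12.4]
finger_gap: 58.8
```

```bash
python3 -m creep '{"dp":[[0,0,-0.05],[0,0.3,0],[0,0.3,0],[0,0.3,0],[0,0.2,0],[0,0.2,0],[0,0.1,0],[0,0,0]],"delta_rot":[[0,0,0],[0,0,0],[0,0,0],[0,0,0],[0,0,0],[0,0,0],[0,0,0],[0,0,0]]}'
python3 -m creep '{"dp":[[0.3,0,0],[0.3,0,0],[0.2,0,0],[0.2,0,0],[0.1,0,0],[0,0,0],[0,0,0],[0,0,0]],"delta_rot":[[0,0,0],[0,0,0],[0,0,0],[0,0,0],[0,0,0],[0,0,0],[0,0,0],[0,0,0]]}'
```

```text
clock: 11.5
ee_pos: [531.8, 201.2, 26.1]
tcp_rot: [2.176, 2.261, 0.011]
force: [0.0, 0.4, 0.4]
finger_gap: 59.1
clock: 12.3
ee_pos: [531.0, 213.2, 26.2]
tcp_rot: [2.176, 2.261, 0.01]
force: [0.0, -1.1, -2.2]
finger_gap: 58.8
```

```bash
python3 -m creep '{"dp":[[0,0.1,0],[0,0.1,0],[0,0.1,0],[0,0.1,0],[0,0.1,0],[0,0.1,0],[0,0.1,0],[0,0.1,0]],"delta_rot":[[0,0,0],[0,0,0],[0,0,0],[0,0,0],[0,0,0],[0,0,0],[0,0,0],[0,0,0]]}'
python3 -m creep '{"dp":[[0.1,0.05,0],[0.1,0.05,0],[0.1,0.05,0],[0.1,0.05,0],[0.1,0.05,0],[0.1,0.05,0],[0.1,0.05,0],[0.1,0.05,0]],"delta_rot":[[0,0,0],[0,0,0],[0,0,0],[0,0,0],[0,0,0],[0,0,0],[0,0,0],[0,0,0]]}'
```

```text
clock: 13.1
ee_pos: [533.4, 213.3, 25.9]
tcp_rot: [-2.175, -2.261, 0.002]
force: [-4.8, 0.1, 5.0]
finger_gap: 59.1
clock: 13.9
ee_pos: [533.5, 213.5, 26.7]
tcp_rot: [2.179, 2.26, -0.028]
force: [-4.0, -6.0, 3.5]
finger_gap: 58.6
```

```bash
python3 - <<'E'
from h import *;from plant import bot
s=bot.state()
print(plan([533.5,213.5,26.2],.041,s),s["ee_pos"],s["force"],s["wrist_torque"])
E
```

```text
(array([-0.  ,  0.  ,  0.05]), array([-0.66,  0.81, -0.26])) [533.47401277 213.53163659  26.67646696] [-4.00398413 -5.95008415  3.49206934] [-1.0529493   0.62022835  0.32506683]
```

```bash
python3 -m creep '{"dp":[[0.1,0.1,0.05],[0.1,0.1,0.05],[0.1,0.1,0.05],[0.1,0.1,0.05],[0.15,0.15,0],[0.15,0.15,0],[0.15,0.15,0],[0.15,0.15,0]],"delta_rot":[[-0.7,0.8,0],[-0.7,0.8,0],[-0.5,0.5,0],[-0.3,0.3,0],[-0.3,0.3,0],[-0.3,0.3,0],[-0.3,0.3,0],[-0.3,0.3,0]]}'
python3 - <<'E'
from h import *;from plant import bot
s=bot.state()
print(plan([533.5,213.5,26.2],.041,s),s["ee_pos"],s["force"],s["wrist_torque"])
for n,(x,y) in {"side":(210,220),"top":(200,190)}.items():
    c=bot.capture(n);cv2.imwrite(f"pics/e_{n}.png",cv2.resize(c["pixels"][y:y+150,x:x+200],None,fx=4,fy=4,interpolation=cv2.INTER_CUBIC)[...,::-1])
E
```

```text
clock: 14.7
ee_pos: [532.8, 213.7, 26.7]
tcp_rot: [2.181, 2.259, 0.066]
force: [-7.7, -7.6, 7.7]
finger_gap: 59.1
(array([-0.02,  0.07,  0.05]), array([ 1.79, -1.62, -0.34])) [532.82026997 213.71058749  26.6764304 ] [-7.67031412 -7.62604212  7.65070079] [-1.9211258   1.85647899  0.15964734]
```

View pics/e_side.png

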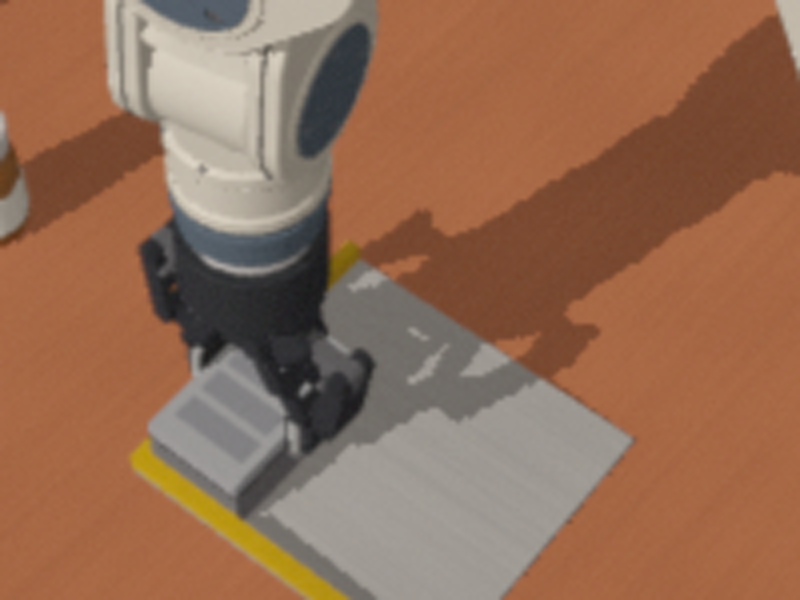

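View pics/e_top.png

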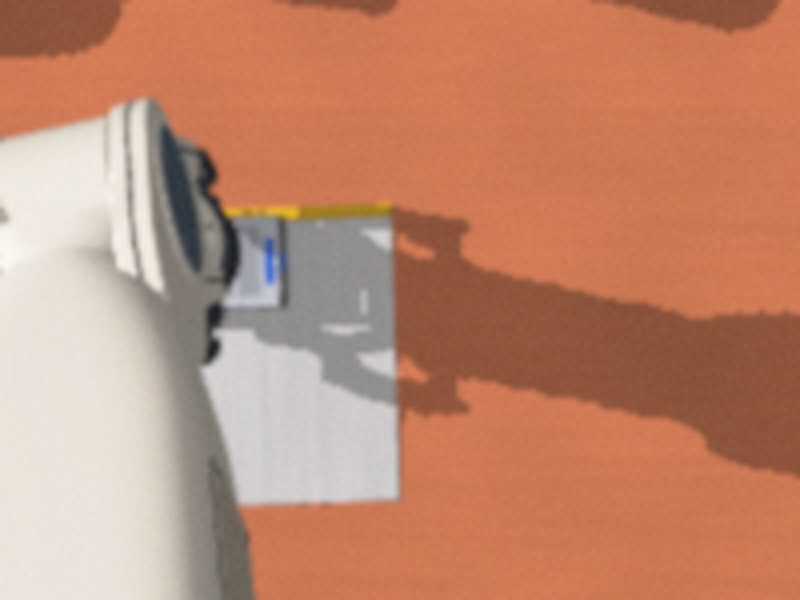

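Both views show the case in the corner against both fences, button end away from the left fence. The tool is tilted by about 2.4°, so I'll level it while still pressing.

```bash
python3 -m creep '{"dp":[[0.1,0.1,0],[0.1,0.1,0],[0.1,0.1,0],[0.1,0.1,0],[0.1,0.1,0],[0.1,0.1,0],[0.1,0.1,0],[0.1,0.1,0]],"delta_rot":[[0.7,-0.6,0],[0.6,-0.5,0],[0.4,-0.4,0],[0.2,-0.2,0],[0,0,0],[0,0,0],[0,0,0],[0,0,0]]}'
python3 - <<'E'
from h import *;from plant import bot
s=bot.state()
print(plan([533.5,213.5,26.2],.041,s),s["ee_pos"],s["force"],s["wrist_torque"])
E
```

```text
clock: 15.6
ee_pos: [533.7, 214.1, 27.6]
tcp_rot: [2.182, 2.257, -0.041]
force: [-7.3, -8.2, 6.5]
finger_gap: 58.8
(array([-0.06, -0.02,  0.14]), array([-1.03,  1.1 , -0.41])) [533.70108135 214.10382107  27.61952342] [-7.28196123 -8.24432768  6.51061814] [-1.16551099  1.16376963  0.37557508]
```

```bash
python3 -m creep '{"dp":[[0.05,0.05,0.1],[0.05,0.05,0.1],[0.08,0.08,0.05],[0.08,0.08,0.05],[0.1,0.1,0.03],[0.1,0.1,0.03],[0.1,0.1,0.03],[0.1,0.1,0.03]],"delta_rot":[[-0.5,0.5,0],[-0.4,0.4,0],[-0.2,0.2,0],[-0.1,0.1,0],[-0.1,0.1,0],[-0.1,0.1,0],[-0.1,0.1,0],[-0.1,0.1,0]]}'
python3 - <<'E'
from h import *;from plant import bot
s=bot.state()
print(plan([533.5,213.5,26.2],.041,s),s["ee_pos"],s["force"],s["wrist_torque"])
E
```

```text
clock: 16.4
ee_pos: [533.4, 213.9, 26.6]
tcp_rot: [2.182, 2.256, -0.008]
force: [-6.1, -8.2, 7.8]
finger_gap: 59.1
(array([-0.04,  0.01,  0.04]), array([-0.11,  0.3 , -0.43])) [533.40976576 213.8731423   26.62576449] [-6.07109264 -8.21717223  7.77401041] [-1.23050653  1.47854646  0.36558944]
```

```bash
python3 -m creep '{"dp":[[0.1,0.1,0.03],[0.1,0.1,0.03],[0.1,0.1,0.03],[0.1,0.1,0.03],[0.12,0.12,0.02],[0.12,0.12,0.02],[0.13,0.13,0.01],[0.13,0.13,0]],"delta_rot":[[-0.1,0.1,0],[-0.1,0.1,0],[-0.1,0.1,0],[-0.1,0.1,0],[-0.1,0.1,0],[-0.1,0.1,0],[-0.1,0.1,0],[-0.1,0.1,0]]}'
python3 - <<'E'
from h import *;from plant import bot
for i in range(21):
    if i%5==0:
        s=bot.state();print(s["clock"],*plan([533.5,213.5,26.2],.041,s),s["ee_pos"].round(2) if hasattr(s["ee_pos"],"round") else s["ee_pos"],np.round(s["force"],1),round(s["finger_gap"],1))
    c=bot.capture("side" if i<20 else "top")
    if i==19: a=c["pixels"][220:370,210:410]
    if i==20: b=c["pixels"][190:340,200:400]
cv2.imwrite("pics/f.png",cv2.resize(np.hstack([a,b]),None,fx=2,fy=2,interpolation=cv2.INTER_CUBIC)[...,::-1])
E
```

```text
clock: 17.2
ee_pos: [533.5, 214.0, 27.0]
tcp_rot: [2.181, 2.255, -0.017]
force: [-7.3, -9.3, 7.5]
finger_gap: 58.9
17.2 [-0.05 -0.    0.08] [-0.27  0.61 -0.44] [533.51 214.01  27.03] [-7.3 -9.3  7.5] 58.9
17.45 [-0.05 -0.    0.08] [-0.27  0.61 -0.45] [533.51 214.    27.  ] [-7.6 -9.6  7.3] 58.9
17.7 [-0.05 -0.    0.08] [-0.27  0.61 -0.45] [533.49 213.99  27.  ] [-7.2 -9.1  6.7] 58.8
17.95 [-0.05  0.    0.08] [-0.27  0.61 -0.45] [533.48 214.01  26.98] [-7.6 -9.4  7.3] 58.7
18.2 [-0.05 -0.    0.08] [-0.27  0.6  -0.44] [533.49 214.02  26.97] [-7.8 -9.3  7.1] 59.3
```

View pics/f.png

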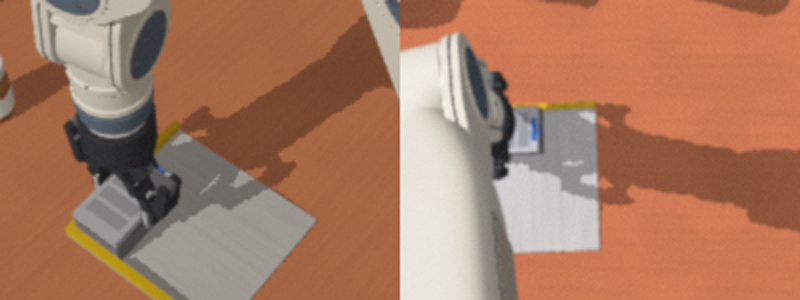

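The forces held steady for a full second at about 7.5 N (far) and 9.3 N (left), and both views show the case in the corner. Handing in now.

```bash
python3 -c "
from plant import bot
print(bot.sign_off())"
```

```text
the job is handed in; nothing more can be done
None
```

The tablet case is in the corner of the tray, still gripped and pressed against both yellow fences, with its blue button end away from the left fence. I handed the job in at about 18 s of the 48 s allowed; no verdict was reported.

- **Lift and carry:** I gripped the case across its 60 mm width, lifted it about 54 mm, carried it over and lowered it onto the tray floor. I then slid it against the far fence and the left fence.
- **Last checks:** Over 1 s of holding still before hand-in, the wrist force stayed at about 7.5 N from the far fence and 9.3 N from the left, plus about 7 N upwards. Some of the sideways force may be friction on the tray floor, because the force on each fence could not be read separately. The TCP was still to within 0.1 mm and the finger opening was steady at about 59 mm.
- **Position and angle:** The TCP was within about 0.7 mm in the plane of the home position worked out from the images. The gripper's tilt was about 0.7° and its heading was within 0.5° of the measured tray angle. Both final views show the case seated in the corner.
- **Corrections:** The first firm push tilted the gripper by about 2.4° and I levelled it while still pressing. At the end the gripper stood about 1 mm higher than when the case first touched the floor. That could be a small slip in the grip or a slight tilt of the case.
- **Uncertainty:** The two cameras disagreed by about 3–4 mm on where the tray corner is, so I relied on the contact forces to find the fences.
- **Other objects:** None of the forces felt suggested a collision, and none looked disturbed in the views I checked; I did not measure their final positions.

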